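# Sweep the small stoppers into the counting tray's trough and shut it

## Robot

A 7-joint arm with a two-finger parallel gripper is mounted at the origin on a cart in front of the work surface, level with it; the furniture and walls round the work are solid. World frame = base frame: x ahead of the robot, y to its left, z up, the work surface at z = 0. Lengths are in m, angles in rad, forces in N, time in s.
With the tool pointing down it reaches from about 0.425 to 0.925 m from the base axis. Payload 6.8 kg.
Tool frame: the origin (TCP) lies on the centre line of the jaws, within the pads' length; the fingertips stand 8 mm ahead of it and the grasp point (between the pads) lies 11 mm behind it (bot.tips_ahead is the distance from the TCP to the fingertips, in m); z points along the fingers, y is the line along which they close (so a half turn about z gives the same grasp; the last joint's range is limited). The gripper opens to 85 mm and grips with 20 to 120 N. Pads are 22 mm wide; open, the fingers measure 114 mm over their backs; the gripper's body (76 mm by 85 mm) begins 54 mm behind the grasp point. The pads swing forward as they close: fully open they stand 13 mm farther back than shut.
Start: joints at [1.22, 0.477, 0.022, 1.555, -0.011, 1.109, -0.083], TCP at [0.162, -0.655, 0.239] pointing down, gripper open.
Joint ranges: [-2.96, 2.96], [-0.34, 2.1], [-1.41, 1.46], [0.24, 2.44], [-1.37, 4.51], [0.17, 1.92], [-2.96, 2.96]. Speed limits (rad/s): [2.39, 2.39, 3.14, 3.14, 3.14, 3.14, 3.14].

## Interface

Orientations are given as a unit quaternion [w, x, y, z].
In Python, from station import bot gives the robot as it stands.
- The arm moves only by the tool send_rows, never from a script. Its argument "deltas" is text: rows parted by semicolons, each of 4 numbers parted by spaces: the shift along the tool's x, y, z in m, then the turn about the tool's z in degrees. In form: x y z spin; .... A call has 1 to 5 rows; each row is the pose to reach, as a shift and turn from the pose commanded when the call began, along the tool's axes at that moment; what a row does not reach only later rows make up. A row lasts 1/10 s, in which the tool goes at most 50 mm and 8.59 degrees, less where a joint would pass 70% of its speed; a pose out of reach is approached as far as the arm can. A call with a gripper value outside its range is refused whole. "claw" is the opening, from 0 (shut) to 1 (fully open), set as the call begins (left out, the last holds). The fingers move at their own pace and stop on an object; "force" is the grip in N (left out, the last holds). Time passes only in rows, so rows that repeat a pose let the fingers close. It gives the time, the measured TCP pose, the force, the opening and the grip force at its end, in the units of the state.
- bot.get_obs(): the state, without advancing time (a new reading comes with each control period).
- bot.read_camera(name): name is "scene" or "side" or "wrist"; returns a dict with "img" (384x512x3 uint8, red, green, blue), "depth" (384x512 float32, m along the optical axis (not along the pixel's ray), 0 where there is no reading), "fx", "fy", "cx", "cy" (pixels), "camera_from_world" (4x4, takes a point from world to camera coordinates). Camera axes: x right, y up, looking along -z (the intrinsics and any distortion apply to the point x, -y, -z); pixel columns grow to the right and rows downward; lengths in m; the calibration is good to about 2 mm. A picture is of the moment at which its call begins.
- bot.hand_in(): hands the job in; it is judged then, once.
Trained networks look in a picture, given as the dict that the camera call returned (one of the last four; its "shot" number tells which), for a name from the list of things; names that differ only in an ending like _2 or _b are one class to them, and where a whole thing is asked for, a point or a joint stands for the part that bears it (a point fixed in the world has none). Each returns a list of dicts, best first, with "confidence" (0 to 1); they miss things now and then, are a little off and sometimes report something else, mostly with a low value. They report only what shows in the picture. A call takes as long as a camera call.
- bot.masks_of(picture, query): "mask" (384x512 bool, what is visible of it).
- bot.landmark_of(picture, query): "xyz" ([x, y, z] in m, in world coordinates, good to about 4 mm: a listed point, or the origin of a listed thing).
The state is a dict: "t": time; "q": joint angles; "joint_vel": joint speeds; "joint_torque": joint torques, N m; "eef_pos": TCP position; "tool_rot": TCP orientation; "contact_force": force on the tool from outside, world axes, zero at the start; "torque": the same for the moment, N m; "gripper_width": opening from 0.0 (shut) to 1.0 (fully open); "grasp_force": force on a finger pad.
Only numpy, scipy, OpenCV 4.12 (cv2) and the standard library are available. Lean on these libraries where they do the work, as an engineer would, in place of code of your own. Each camera call takes 0.05 s, during which the arm holds its last target. There are 200 camera calls.

## Task

Washed rubber stoppers stand on the white counting tray: with closed fingers sweep the three small ones across the deck and over its open edge into the trough, but leave the two large ones standing where they are. Then push the trough's lid over and down until it is fully shut. Only push: do not pick any stopper up, and leave the other things on the bench alone.

Things in the scene. Friction and masses are not known exactly. Their poses are not given: they have to be found in the camera images.
- tray: white plastic counting tray, 190 (x) by 276 (y) mm, fixed to the bench; origin under its centre, z up, local x runs from the near wall across the deck to the trough. Flat deck at z = 40 mm, x = -90 to +45, y = -133 to +133 mm; walls 5 mm thick round three sides, near wall top z = 52, side walls 56 mm. On the fourth side (x = +45) the deck ends in an open edge above the trough
- deck_edge (a point): middle of the deck's open edge, local (45, 0, 40) mm of the tray; the edge runs along the tray's y
- trough (a point): centre of the trough's floor, local (67.5, 0, 11) mm of the tray: the trough runs along y beyond the deck's edge, inside x = +45 to +90 mm, y = -133 to +133 mm, floor 29 mm below the deck. A pouring lip sticks out 30 mm from its -y end
- lid (a joint): angle of the trough's lid, rad: 0 fully shut (flat over the trough, top face at z = 60 mm of the tray), 1.57 upright, 2.0 leaning back; starts open at 1.65 to 1.92. Clear plastic with grey border, 264 mm long (y), 51 mm wide, 3 mm thick. A stiff hinge holds it wherever it is left, so it must be pushed (about 1 N at the free edge) all the way down
- lid_hinge (a point): middle of the lid's hinge line, on the tray's far rim: local (93.5, 0, 58.5) mm of the tray; the line runs along the tray's y
- lid_tab (a point): tip of the 40 mm wide thumb tab in the middle of the lid's free edge, 60.5 mm from the hinge line; moves with the lid
- small_1: one of three small black rubber stoppers: tapered, 24 mm across the foot, 19 mm across the top, 28 mm high, about 14 g; stands wide end down on the deck; origin at the centre of its foot. All five stoppers start in a loose row, about 50 mm apart along the tray's y, in any order
- small_2: one of three small black rubber stoppers: tapered, 24 mm across the foot, 19 mm across the top, 28 mm high, about 14 g; stands wide end down on the deck; origin at the centre of its foot. All five stoppers start in a loose row, about 50 mm apart along the tray's y, in any order
- small_3: one of three small black rubber stoppers: tapered, 24 mm across the foot, 19 mm across the top, 28 mm high, about 14 g; stands wide end down on the deck; origin at the centre of its foot. All five stoppers start in a loose row, about 50 mm apart along the tray's y, in any order
- small_1_mid (a point): middle of small_1, on its axis 14 mm above its foot
- small_2_mid (a point): middle of small_2, on its axis 14 mm above its foot
- small_3_mid (a point): middle of small_3, on its axis 14 mm above its foot
- large_1: one of two large black rubber stoppers: 34 mm across the foot, 27 mm across the top, 38 mm high, about 30 g; stands wide end down on the deck; origin at the centre of its foot; stays where it is
- large_2: one of two large black rubber stoppers: 34 mm across the foot, 27 mm across the top, 38 mm high, about 30 g; stands wide end down on the deck; origin at the centre of its foot; stays where it is
- spirit_lamp: small glass spirit lamp, 72 mm wide, 89 mm high; bystander on the bench left of the tray; origin under its centre
- beaker_250: clear beaker, 78 mm wide, 92 mm high; bystander on the bench, left; origin under its centre
- forceps: steel forceps 130 mm long lying flat, 9 mm high; bystander in front of the tray's left end; origin under its middle
- marker_1: black marker pen 136 mm long lying flat; bystander at the far left beside the notebook; origin under its middle
- petri_2: upper of two stacked lidded petri dishes (91 mm, the stack 33 mm high) near the front edge, to the right of the tray; bystander; origin under its centre

How it is judged:
By the outcome, as a careful person would: the job done as asked, in the order asked, and still so for the second after the job is handed in, with the robot touching nothing.
It also fails if it takes over 51 s, if anything falls off the work surface, if the arm or the gripper's body presses on something with over 40 N, if the wrist force passes 120 N, or if a joint passes its speed limit or range.

## Working session

There is one attempt and no reset: what is moved stays moved. The work goes in short steps, Python scripts to look and compute and a tool call to move; the robot and the scene stay as the last step left them, time stands still between calls to the robot, and variables do not carry over. Pictures are saved under pics/ and viewed, at most 10 in all, crops included, and the job is handed in when it is done.

Besides the shell and the picture viewer there is one more tool, called after "Call:" by a JSON object that holds its "name" and its "arguments", one argument or row to a line. send_rows: Moves the arm, as the interface text tells. Its arguments: {"type":"object","properties":{"deltas":{"type":"string"},"claw":{"type":"number"},"force":{"type":"number"}},"required":["deltas"]}

```bash
mkdir -p pics; ls; python3 - <<'E'
from station import bot
import cv2,numpy as np
o=bot.get_obs();print({k:np.round(v,3).tolist() for k,v in o.items()}, bot.tips_ahead)
for c in ["scene","side"]:
    p=bot.read_camera(c);cv2.imwrite(f"pics/{c}0.png",p["img"][:,:,::-1])
    for n in ["tray","deck_edge","trough","lid_hinge","lid_tab","small_1","large_1"]:
        print(c,n,[(np.round(d["xyz"],3).tolist(),round(d["confidence"],2)) for d in bot.landmark_of(p,n)])
E
```

```text
pics
{'t': 0.0, 'q': [1.22, 0.478, 0.022, 1.556, -0.012, 1.109, -0.083], 'joint_vel': [0.001, -0.0, 0.001, -0.0, 0.0, 0.0, 0.002], 'joint_torque': [-0.0, -59.644, 1.608, -28.12, 0.012, 0.009, 0.0], 'eef_pos': [0.162, -0.655, 0.238], 'tool_rot': [-0.001, 0.993, 0.121, -0.0], 'contact_force': [-0.264, 0.129, -0.828], 'torque': [0.031, -0.003, -0.001], 'grasp_force': 0.0, 'gripper_width': 1.004} 0.008
scene tray [([0.5, -0.282, -0.002], 0.87), ([0.544, -0.196, 0.042], 0.62)]
scene deck_edge [([0.54, -0.31, 0.038], 0.79)]
scene trough [([0.552, -0.322, 0.01], 0.95)]
scene lid_hinge [([0.574, -0.342, 0.06], 0.55), ([0.497, -0.283, 0.043], 0.46)]
scene lid_tab [([0.588, -0.353, 0.117], 0.91)]
scene small_1 [([0.521, -0.233, 0.045], 0.45), ([0.453, -0.307, 0.036], 0.42), ([0.54, -0.194, 0.04], 0.39)]
scene large_1 [([0.438, -0.363, 0.038], 0.69), ([0.5, -0.282, 0.047], 0.51)]
side tray [([0.504, -0.279, -0.0], 0.92), ([0.376, -0.527, 0.017], 0.66)]
side deck_edge [([0.536, -0.312, 0.043], 0.83)]
side trough [([0.551, -0.327, 0.009], 0.67), ([0.499, -0.28, 0.0], 0.43)]
side lid_hinge [([0.574, -0.338, 0.061], 0.83)]
side lid_tab [([0.588, -0.349, 0.116], 0.64)]
side small_1 [([0.452, -0.306, 0.042], 0.61), ([0.547, -0.19, 0.037], 0.6), ([0.521, -0.232, 0.039], 0.41)]
side large_1 [([0.443, -0.361, 0.039], 0.57), ([0.494, -0.279, 0.043], 0.48)]
```

View images.

View pics/scene0.png

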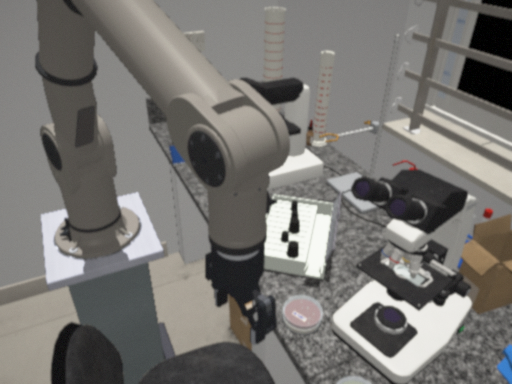

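View pics/side0.png

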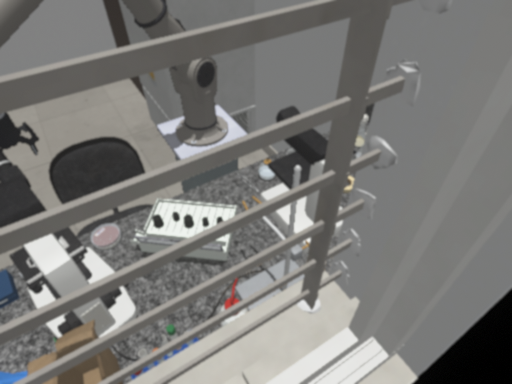

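The scene view shows the tray near (300,235). In the side view the row of stoppers runs, left to right: large (157,221), small (176,216), large (188,221), small (206,222), small (219,221). The lid stands open on the far side. I'll move above the tray for a wrist view.

Call:
{"name": "send_rows", "arguments": {
  "deltas": ".03 -.024 -.02 8; .065 -.052 -.04 16; .1 -.08 -.06 24; .14 -.11 -.06 32; .18 -.145 -.06 40",
  "claw": 0
}}

```text
t: 1.3
eef_pos: [0.3009, -0.4742, 0.3004]
tool_rot: [0.001, 0.974, -0.226, 0.001]
contact_force: [1.2, -0.2, 0.6]
gripper_width: 0.149
grasp_force: 0.0
```

```bash
cat > h.py <<'E'
from station import bot
import numpy as np
from scipy.spatial.transform import Rotation as R
def tool(o=None):
    o=o or bot.get_obs(); q=np.array(o["tool_rot"]); return np.array(o["eef_pos"]),R.from_quat(q[[1,2,3,0]])
def go(world,yaw):   # delta in tool axes to world position / tool-x yaw(deg)
    p,r=tool(); d=r.inv().apply(np.array(world)-p); x=r.apply([1,0,0])
    s=-(yaw-np.degrees(np.arctan2(x[1],x[0])));print("delta mm",np.round(d*1000,1),"spin",round((s+180)%360-180,1))
E
python3 - <<'E'
from h import *
o=bot.get_obs();print(o["t"],o["eef_pos"],o["gripper_width"]);go([.47,-.25,.30],-40)
E
```

```text
1.3 [ 0.30087502 -0.47418271  0.30035336] 0.14919813578841
delta mm [  53.  -275.8    0.3] spin 13.9
```

Call:
{"name": "send_rows", "arguments": {
  "deltas": ".009 -.047 0 4; .018 -.094 0 8; .027 -.14 0 12; .036 -.187 0 14; .044 -.23 0 14"
}}

```text
t: 1.8
eef_pos: [0.4403, -0.2855, 0.2997]
tool_rot: [-0.0, 0.94, -0.341, 0.0]
contact_force: [0.2, -0.7, -0.1]
gripper_width: 0.004
grasp_force: 0.0
```

```bash
python3 - <<'E'
from h import *
import cv2
p=bot.read_camera("wrist");cv2.imwrite("pics/w1.png",p["img"][:,:,::-1]);np.save("w1.npy",p,allow_pickle=True)
for n in ["tray","deck_edge","lid_hinge","lid_tab","small_1","large_1"]:
        print(n,[(np.round(d["xyz"],4).tolist(),round(d["confidence"],2)) for d in bot.landmark_of(p,n)])
print(tool()[0])
E
```

```text
tray []
deck_edge [([0.5393, -0.3106, 0.0412], 0.85), ([0.5511, -0.318, 0.0104], 0.68)]
lid_hinge [([0.5732, -0.3404, 0.0618], 0.86)]
lid_tab [([0.5853, -0.3548, 0.1137], 0.63), ([0.5224, -0.2325, 0.0519], 0.44)]
small_1 [([0.4517, -0.3088, 0.0399], 0.7), ([0.5488, -0.1974, 0.0401], 0.59), ([0.5237, -0.2364, 0.0406], 0.51)]
large_1 [([0.4875, -0.2795, 0.0413], 0.59), ([0.4408, -0.3639, 0.0376], 0.59), ([0.5459, -0.1922, 0.049], 0.41)]
[ 0.43813034 -0.28901243  0.29931257]
```

View pics/w1.png

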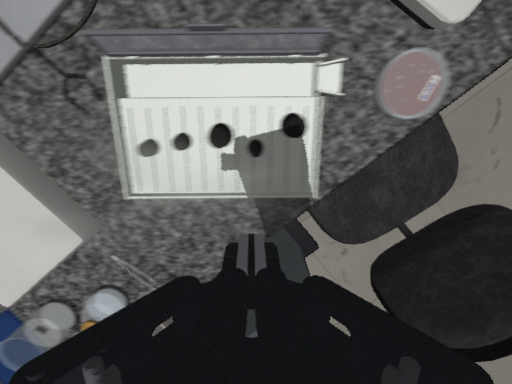

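Wrist view: from left to right the row is small (149,148), small (182,142), large (221,136), small (256,148), large (293,126). The deck edge runs along about row 97 and the lid is at the top, standing near upright. Next I'll measure from depth.

```bash
python3 - <<'E'
from h import *
import cv2
p=np.load("w1.npy",allow_pickle=True).item()
D=p["depth"];v,u=np.nonzero(D>0);d=D[v,u]
X=np.c_[(u-p["cx"])/p["fx"]*d,-(v-p["cy"])/p["fy"]*d,-d,np.ones(len(d))]
W=np.full(D.shape+(3,),np.nan);W[v,u]=(X@np.linalg.inv(p["camera_from_world"]).T)[:,:3]
z=W[...,2]
def rect(m):
    P=W[m][:,:2]; r=cv2.minAreaRect((P*1000).astype(np.float32)); return np.round(r[0],1),np.round(r[1],1),round(r[2],1)
roi=np.zeros(D.shape,bool);roi[60:215,95:335]=1
deck=roi&(abs(z-.04)<.005)
n,l,s,_=cv2.connectedComponentsWithStats(deck.astype(np.uint8));i=1+np.argmax(s[1:,4]);print("deck",rect(l==i),s[i,4],np.median(z[l==i]))
edge=W[roi&(abs(z-.04)<.004)]
lid=W[25:55,95:325].reshape(-1,3);lid=lid[(lid[:,2]>.07)&(lid[:,2]<.13)];print("lid",len(lid),lid.min(0),lid.max(0))
psi=np.radians(-40);ex=np.array([np.cos(psi),np.sin(psi)]);ey=np.array([-ex[1],ex[0]])
O=np.array([.502,-.281])
in_=roi&(z>.058)&(z<.09); in_[:105]=0;in_[185:]=0;in_[:,:132]=0;in_[:,310:]=0
n,l,s,c=cv2.connectedComponentsWithStats(in_.astype(np.uint8))
for i in range(1,n):
    if s[i,4]>15:
        P=W[l==i];top=P[P[:,2]>np.percentile(P[:,2],60)-.006];m=(top.max(0)+top.min(0))/2
        print(s[i],np.round(m,4),"zmed",np.round(np.median(top[:,2]),4),"local",np.round([(m[:2]-O)@ex,(m[:2]-O)@ey],4),"size",np.round(np.ptp(top@np.c_[np.r_[ex,0],np.r_[ey,0]],axis=0),3))
# deck extents: rows of deck edge & near wall
for col in (135,175,205,240,270,310):
    zz=z[60:205,col]; print(col,[(r+60,np.round(W[r+60,col],3).tolist()) for r in np.nonzero(abs(np.diff(zz))>.012)[0]])
E
```

```text
deck (array([ 500.8, -280.9]), array([267.7, 180.9]), 50.6) 16922 0.03942745253268656
lid 5353 [ 0.49280057 -0.44354971  0.07001368] [ 0.66225458 -0.24137344  0.11673707]
[285 114  25  24 453] [ 0.4423 -0.3644  0.0752] zmed 0.077 local [ 0.0079 -0.1023] size [0.027 0.027]
[210 124  24  24 432] [ 0.4951 -0.2811  0.0754] zmed 0.077 local [-0.0052 -0.0045] size [0.026 0.027]
[174 134  17  16 196] [ 0.5226 -0.2351  0.0656] zmed 0.067 local [-0.0138  0.0484] size [0.018 0.019]
[140 141  17  16 203] [ 0.5452 -0.1942  0.0652] zmed 0.0671 local [-0.0227  0.0943] size [0.019 0.019]
[251 141  15  16 180] [ 0.451  -0.3065  0.0655] zmed 0.0671 local [-0.0227 -0.0524] size [0.018 0.019]
135 [(np.int64(96), [0.616, -0.215, 0.011]), (np.int64(198), [0.509, -0.124, 0.052])]
175 [(np.int64(96), [0.579, -0.259, 0.01]), (np.int64(138), [0.534, -0.225, 0.039]), (np.int64(146), [0.524, -0.226, 0.067]), (np.int64(197), [0.473, -0.169, 0.051])]
205 [(np.int64(96), [0.552, -0.292, 0.01]), (np.int64(197), [0.445, -0.202, 0.051])]
240 [(np.int64(96), [0.519, -0.331, 0.009]), (np.int64(197), [0.412, -0.242, 0.052])]
270 [(np.int64(95), [0.493, -0.365, 0.011]), (np.int64(197), [0.384, -0.275, 0.051])]
310 [(np.int64(95), [0.456, -0.409, 0.011]), (np.int64(196), [0.348, -0.321, 0.05])]
```

```bash
cat >> h.py <<'E'
YAW=-39.4;_a=np.radians(YAW);EX=np.array([np.cos(_a),np.sin(_a)]);EY=np.array([-EX[1],EX[0]]);O=np.array([.502,-.281])
def gol(x,y,z):
    p,_=tool();print("now local",np.round([(p[:2]-O)@EX*1e3,(p[:2]-O)@EY*1e3,p[2]*1e3],1));go(np.r_[O+x*EX+y*EY,z],YAW)
E
python3 -c "
from h import *
gol(-.062,.0945,.10)"
```

```text
now local [-44.3 -46.7 299.3]
delta mm [ -19.2 -141.2  199.2] spin -0.6
```

Call:
{"name": "send_rows", "arguments": {
  "deltas": "-.005 -.035 .03 -.6; -.01 -.07 .07 -.6; -.015 -.105 .115 -.6; -.019 -.141 .16 -.6; -.019 -.141 .199 -.6"
}}

```text
t: 2.65
eef_pos: [0.517, -0.1664, 0.1047]
tool_rot: [-0.001, 0.942, -0.335, 0.002]
contact_force: [0.8, -0.0, -0.4]
gripper_width: -0.002
grasp_force: 0.0
```

```bash
python3 -c "
from h import *
gol(-.062,.0945,.0515)"
```

```text
now local [-61.2  98.1 104.7]
delta mm [-1.   3.7 53.1] spin 0.2
```

Call:
{"name": "send_rows", "arguments": {
  "deltas": "0 0 .015 0; 0 0 .03 0; 0 0 .042 0; 0 0 .048 0; 0 0 .048 0"
}}

```text
t: 3.15
eef_pos: [0.5138, -0.1687, 0.0563]
tool_rot: [0.0, 0.942, -0.336, -0.0]
contact_force: [-0.2, -0.1, -0.4]
gripper_width: -0.003
grasp_force: 0.0
```

```bash
python3 -c "
from h import *
gol(-.062,.0945,.0515);print(bot.get_obs()['contact_force'])"
```

```text
now local [-62.2  94.3  56.3]
delta mm [ 0.2 -0.2  4.8] spin 0.1
[-0.20197238 -0.10948136 -0.37327802]
```

Call:
{"name": "send_rows", "arguments": {
  "deltas": ".008 0 .002 0; .018 0 .002 0; .028 0 .002 0; .038 0 .002 0; .048 0 .002 0"
}}

```text
t: 3.65
eef_pos: [0.5525, -0.1991, 0.055]
tool_rot: [0.0, 0.942, -0.336, 0.0]
contact_force: [-0.8, 0.8, 0.0]
gripper_width: 0.003
grasp_force: 0.1
```

```bash
python3 -c "
from h import *
gol(.04,.0945,.0515);print(bot.get_obs()['contact_force'])
import cv2
p=bot.read_camera('wrist');cv2.imwrite('pics/w2.png',p['img'][:,:,::-1])"
```

```text
now local [-12.9  95.3  55. ]
delta mm [52.9  0.9  3.6] spin 0.2
[-0.82202152  0.77704757  0.02424477]
```

View pics/w2.png

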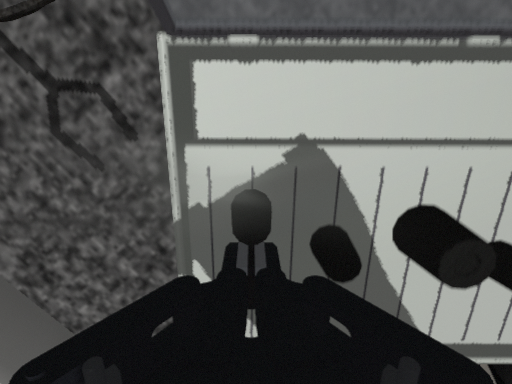

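The stopper (251,217) is held centrally in front of the fingers. The next small one (335,252) stays clear. I'll continue the sweep.

Call:
{"name": "send_rows", "arguments": {
  "deltas": ".01 0 .002 0; .02 0 .002 0; .03 0 .002 0; .04 0 .002 0; .053 0 .002 0"
}}

```text
t: 4.2
eef_pos: [0.5931, -0.2321, 0.0527]
tool_rot: [-0.0, 0.942, -0.336, -0.0]
contact_force: [-0.1, 0.0, -0.8]
gripper_width: 0.001
grasp_force: 0.0
```

```bash
python3 -c "
from h import *
gol(.04,.0945,.0515);print(bot.get_obs()['contact_force'])
import cv2
p=bot.read_camera('wrist');cv2.imwrite('pics/w3.png',p['img'][:,:,::-1])"
```

```text
now local [39.4 95.6 52.7]
delta mm [0.6 1.1 1.2] spin 0.2
[-0.11533081  0.00377441 -0.77767532]
```

View pics/w3.png

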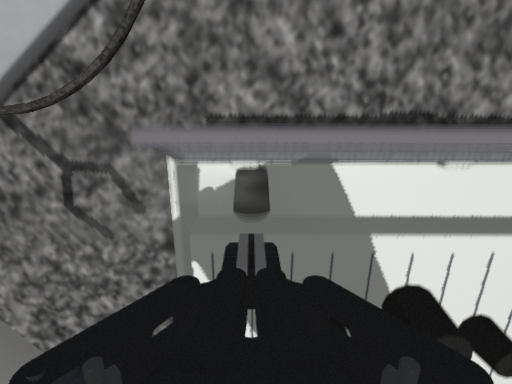

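The first small stopper (252,190) lies in the trough. Now on to the second.

Call:
{"name": "send_rows", "arguments": {
  "deltas": "0 0 -.04 0; -.03 .012 -.05 0; -.06 .03 -.05 0; -.09 .047 -.05 0; -.092 .047 -.045 0"
}}

```text
t: 4.75
eef_pos: [0.487, -0.2101, 0.0978]
tool_rot: [0.001, 0.942, -0.336, -0.002]
contact_force: [-0.3, -0.5, -0.2]
gripper_width: -0.002
grasp_force: 0.0
```

Call:
{"name": "send_rows", "arguments": {
  "deltas": "0 0 .01 0; 0 0 .025 0; 0 0 .04 0; 0 0 .045 0; 0 0 .045 0"
}}

```text
t: 5.25
eef_pos: [0.4919, -0.2098, 0.0517]
tool_rot: [-0.0, 0.942, -0.336, -0.001]
contact_force: [1.2, 0.0, 0.3]
gripper_width: 0.003
grasp_force: 0.0
```

```bash
python3 -c "
from h import *
gol(-.052,.0486,.0525);print(bot.get_obs()['contact_force'])"
```

```text
now local [-53.   48.6  51.7]
delta mm [ 1.   0.  -0.8] spin 0.2
[1.18889132 0.00339188 0.2697748 ]
```

Call:
{"name": "send_rows", "arguments": {
  "deltas": ".008 0 0 0; .018 0 0 0; .028 0 0 0; .038 0 0 0; .048 0 0 0"
}}

```text
t: 5.75
eef_pos: [0.5298, -0.2413, 0.053]
tool_rot: [0.0, 0.942, -0.336, 0.0]
contact_force: [-0.3, -0.9, -0.3]
gripper_width: 0.0
grasp_force: 0.1
```

Call:
{"name": "send_rows", "arguments": {
  "deltas": ".01 0 0 0; .02 0 0 0; .03 0 0 0; .04 0 0 0; .046 0 0 0"
}}

```text
t: 6.25
eef_pos: [0.5652, -0.2703, 0.0528]
tool_rot: [0.0, 0.942, -0.336, 0.0]
contact_force: [0.0, -0.5, -0.3]
gripper_width: 0.002
grasp_force: 0.0
```

```bash
python3 -c "
from h import *
gol(.04,.0486,.0525);print(bot.get_obs()['contact_force'])
import cv2
p=bot.read_camera('wrist');cv2.imwrite('pics/w4.png',p['img'][:,:,::-1])"
```

```text
now local [42.  48.4 52.8]
delta mm [-2.  -0.2  0.3] spin 0.2
[ 0.04328599 -0.52369156 -0.28133122]
```

View pics/w4.png

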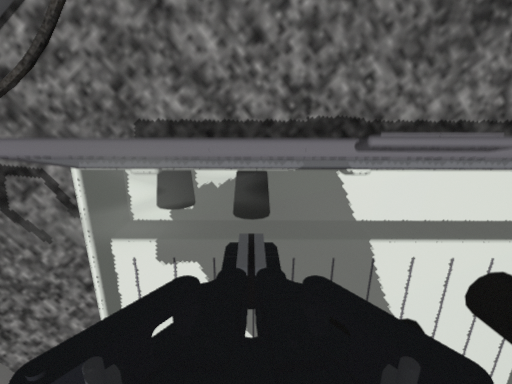

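Both small stoppers, at (176,190) and (251,194), are in the trough. For the third I'll lift clear over the large one.

Call:
{"name": "send_rows", "arguments": {
  "deltas": "0 0 -.045 0; 0 0 -.075 0; -.035 .033 -.075 0; -.07 .067 -.075 0; -.104 .1005 -.075 0"
}}

```text
t: 6.8
eef_pos: [0.4185, -0.2814, 0.1279]
tool_rot: [0.0, 0.942, -0.335, 0.0]
contact_force: [-0.3, 0.2, 0.0]
gripper_width: 0.001
grasp_force: 0.0
```

Call:
{"name": "send_rows", "arguments": {
  "deltas": "0 0 0 0; 0 0 .03 0; 0 0 .055 0; 0 0 .075 0; 0 0 .075 0"
}}

```text
t: 7.3
eef_pos: [0.4189, -0.2804, 0.0507]
tool_rot: [-0.0, 0.942, -0.335, -0.002]
contact_force: [-1.4, 0.1, -0.3]
gripper_width: 0.001
grasp_force: 0.0
```

```bash
python3 -c "
from h import *
gol(-.062,-.0521,.0525);print(bot.get_obs()['contact_force'])"
```

```text
now local [-64.6 -52.3  50.7]
delta mm [ 2.6 -0.2 -1.8] spin 0.2
[-1.42496853  0.11588157 -0.32539243]
```

Call:
{"name": "send_rows", "arguments": {
  "deltas": ".01 0 0 0; .02 0 0 0; .03 0 0 0; .04 0 0 0; .05 0 0 0"
}}

```text
t: 7.8
eef_pos: [0.4601, -0.3141, 0.0533]
tool_rot: [0.0, 0.942, -0.336, 0.001]
contact_force: [-0.6, -0.1, 0.3]
gripper_width: -0.005
grasp_force: 0.1
```

Call:
{"name": "send_rows", "arguments": {
  "deltas": ".01 0 0 0; .02 0 0 0; .03 0 0 0; .042 0 0 0; .054 0 0 0"
}}

```text
t: 8.3
eef_pos: [0.5016, -0.3479, 0.0527]
tool_rot: [-0.0, 0.942, -0.336, -0.0]
contact_force: [-0.1, -0.6, 0.2]
gripper_width: -0.002
grasp_force: 0.0
```

```bash
python3 -c "
from h import *
gol(.04,-.0521,.0525);print(bot.get_obs()['contact_force'])
import cv2
p=bot.read_camera('wrist');cv2.imwrite('pics/w5.png',p['img'][:,:,::-1])"
```

```text
now local [ 42.2 -52.   52.7]
delta mm [-2.2  0.1  0.2] spin 0.2
[-0.14915633 -0.5669623   0.22222141]
```

View pics/w5.png

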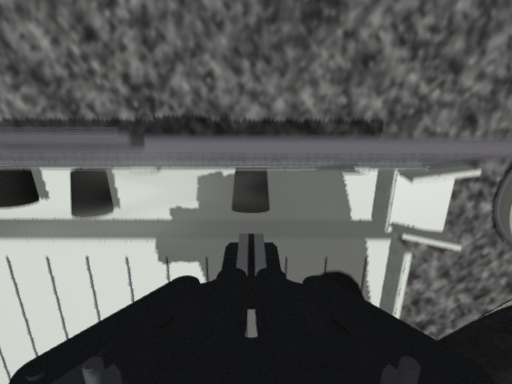

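All three small stoppers, at (18,188), (92,192) and (251,190), are in the trough. The lid is at about 1.88 rad. Next I'll lift over the lid and come down behind it.

Call:
{"name": "send_rows", "arguments": {
  "deltas": "0 0 -.045 0; 0 0 -.09 0; 0 0 -.13 0; .02 -.026 -.15 0; .055 -.052 -.15 0"
}}

```text
t: 8.85
eef_pos: [0.5776, -0.3431, 0.2079]
tool_rot: [0.001, 0.942, -0.337, 0.003]
contact_force: [2.4, -0.7, -0.2]
gripper_width: 0.003
grasp_force: 0.0
```

Call:
{"name": "send_rows", "arguments": {
  "deltas": ".03 0 0 0; .053 0 0 0; .053 0 0 0; .053 0 .025 0; .053 0 .05 0"
}}

```text
t: 9.35
eef_pos: [0.6175, -0.3754, 0.1528]
tool_rot: [0.0, 0.942, -0.336, 0.001]
contact_force: [-0.3, 0.3, -0.5]
gripper_width: -0.003
grasp_force: 0.0
```

```bash
python3 -c "
from h import *
gol(.15,0,.108);print(bot.get_obs()['contact_force'])
p=bot.read_camera('wrist')
for n in ('lid_hinge','lid_tab'): print(n,[(((np.array(d['xyz'])[:2]-O)@np.c_[EX,EY]).round(4),d['xyz'][2],d['confidence']) for d in bot.landmark_of(p,n)])"
```

```text
now local [149.2   0.3 152.8]
delta mm [ 0.8  0.4 44.8] spin 0.2
[-0.2990337   0.31929398 -0.50793278]
lid_hinge []
lid_tab []
```

Now go down, then push toward -x.

Call:
{"name": "send_rows", "arguments": {
  "deltas": "0 0 .025 0; 0 0 .045 0; 0 0 .045 0; -.012 0 .045 0; -.022 0 .045 0"
}}

```text
t: 10.0
eef_pos: [0.6009, -0.3617, 0.1099]
tool_rot: [0.0, 0.942, -0.336, 0.001]
contact_force: [0.8, -1.2, 0.3]
gripper_width: -0.002
grasp_force: 0.0
```

Call:
{"name": "send_rows", "arguments": {
  "deltas": "-.008 0 0 0; -.016 0 0 0; -.024 0 0 0; -.032 0 0 0; -.04 0 0 0"
}}

```text
t: 10.5
eef_pos: [0.5688, -0.3358, 0.1078]
tool_rot: [0.0, 0.942, -0.336, 0.0]
contact_force: [1.3, -0.2, 0.8]
gripper_width: 0.002
grasp_force: 0.3
```

```bash
python3 -c "
from h import *
gol(.0805,0,.108);print(bot.get_obs()['contact_force'])
import cv2
p=bot.read_camera('wrist');cv2.imwrite('pics/w6.png',p['img'][:,:,::-1])"
```

```text
now local [8.640e+01 1.000e-01 1.078e+02]
delta mm [-5.9  0.  -0.2] spin 0.2
[ 1.30880522 -0.23697538  0.77384039]
```

View pics/w6.png

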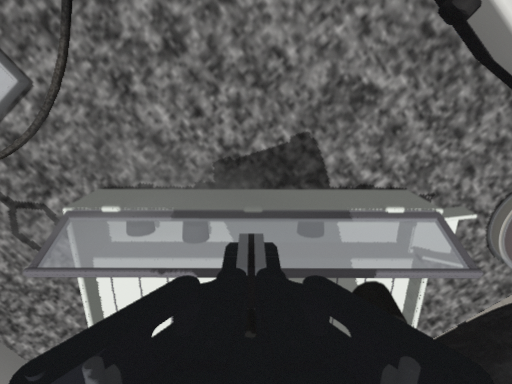

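The lid follows the fingers, with its free edge at about row 272. Now I'll follow the arc down.

Call:
{"name": "send_rows", "arguments": {
  "deltas": "-.006 0 0 0; -.011 0 .003 0; -.016 0 .007 0; -.02 0 .012 0; -.023 0 .017 0"
}}

```text
t: 11.05
eef_pos: [0.5511, -0.3212, 0.0901]
tool_rot: [-0.0, 0.942, -0.336, -0.0]
contact_force: [-0.4, 0.5, 0.5]
gripper_width: 0.001
grasp_force: 0.2
```

Call:
{"name": "send_rows", "arguments": {
  "deltas": "-.003 0 .006 0; -.005 0 .012 0; -.006 0 .017 0; -.007 0 .021 0; -.007 0 .024 0"
}}

```text
t: 11.55
eef_pos: [0.546, -0.3171, 0.0678]
tool_rot: [0.0, 0.942, -0.336, -0.0]
contact_force: [-9.8, 5.4, 31.7]
gripper_width: 0.001
grasp_force: 15.5
```

```bash
python3 -c "
from h import *
gol(.0565,0,.067);print(bot.get_obs()['contact_force'])"
```

```text
now local [56.9  0.  67.8]
delta mm [-0.4  0.   0.8] spin 0.2
[-9.83551795  5.35153932 31.69227014]
```

The 32 N reading shows the lid is against its stop. I'll lift away and check.

Call:
{"name": "send_rows", "arguments": {
  "deltas": "0 0 -.01 0; 0 0 -.04 0; 0 0 -.09 0; -.04 0 -.14 0; -.08 0 -.19 0"
}}

```text
t: 12.05
eef_pos: [0.4975, -0.2775, 0.2365]
tool_rot: [0.0, 0.942, -0.336, 0.001]
contact_force: [-0.1, -0.6, 1.2]
gripper_width: -0.002
grasp_force: 0.0
```

Call:
{"name": "send_rows", "arguments": {
  "deltas": "-.04 0 -.03 0; -.06 0 -.05 0; -.06 0 -.05 0; -.06 0 -.05 0; -.06 0 -.05 0"
}}

```text
t: 12.55
eef_pos: [0.4513, -0.2401, 0.2839]
tool_rot: [-0.0, 0.942, -0.336, -0.001]
contact_force: [-0.9, -0.5, -0.7]
gripper_width: 0.0
grasp_force: 0.0
```

```bash
python3 - <<'E'
from h import *
import cv2
p=bot.read_camera("wrist");cv2.imwrite("pics/w7.png",p["img"][:,:,::-1]);print(tool()[0])
for n in ["lid_tab","lid_hinge","large_1","small_1"]:
    print(n,[(((np.array(d['xyz'])[:2]-O)@np.c_[EX,EY]).round(4),np.round(d['xyz'][2],4),round(d['confidence'],2)) for d in bot.landmark_of(p,n)])
D=p["depth"];v,u=np.nonzero(D>0);d=D[v,u]
X=np.c_[(u-p["cx"])/p["fx"]*d,-(v-p["cy"])/p["fy"]*d,-d,np.ones(len(d))]@np.linalg.inv(p["camera_from_world"]).T
L=np.c_[(X[:,:2]-O)@EX,(X[:,:2]-O)@EY,X[:,2]]
for x in (.034,.038,.043,.047,.06,.075,.088):
    m=(abs(L[:,0]-x)<.002)&(abs(L[:,1])<.015);print(x,m.sum(),np.round(np.percentile(L[m,2],[10,50,90]),4) if m.any() else 0)
m=(abs(L[:,0])<.03)&(abs(L[:,1])<.13)&(L[:,2]>.074)&(L[:,2]<.085)
for lo,hi in((-.13,-.07),(-.04,.04)):
    q=L[m&(L[:,1]>lo)&(L[:,1]<hi)];print("large",(q.min(0)+q.max(0)).round(4)/2)
E
```

```text
[ 0.45124198 -0.24013052  0.28357234]
lid_tab [(array([ 0.0353, -0.0049]), np.float64(0.0564), 0.65)]
lid_hinge [(array([ 0.0955, -0.0019]), np.float64(0.062), 0.63)]
large_1 [(array([ 0.0032, -0.1024]), np.float64(0.0351), 0.9), (array([-0.0109, -0.008 ]), np.float64(0.0391), 0.89)]
small_1 []
0.034 101 [0.0395 0.0597 0.0612]
0.038 97 [0.0593 0.0605 0.0617]
0.043 98 [0.0598 0.0609 0.062 ]
0.047 76 [0.0583 0.0592 0.0602]
0.06 98 [0.0584 0.0592 0.0602]
0.075 94 [0.0582 0.0593 0.0605]
0.088 101 [0.059  0.0599 0.061 ]
large [ 0.0071 -0.1026  0.0767]
large [-0.00565 -0.0046   0.07675]
```

View pics/w7.png

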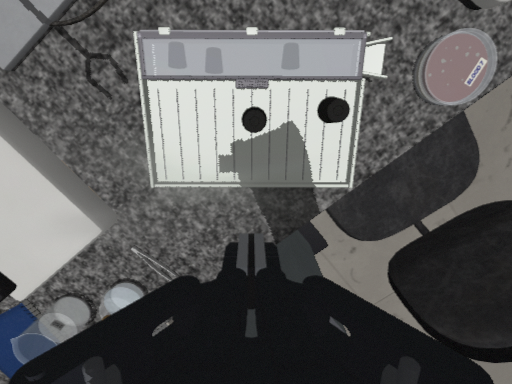

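The lid lies flat with the three stoppers under it, at (177,55), (220,55) and (291,55). The two large ones stand at (254,119) and (333,110), unmoved. One check of lid tilt against deck tilt before handing in.

```bash
python3 - <<'E'
from h import *
p=bot.read_camera("wrist")
D=p["depth"];v,u=np.nonzero(D>0);d=D[v,u]
X=np.c_[(u-p["cx"])/p["fx"]*d,-(v-p["cy"])/p["fy"]*d,-d,np.ones(len(d))]@np.linalg.inv(p["camera_from_world"]).T
L=np.c_[(X[:,:2]-O)@EX,(X[:,:2]-O)@EY,X[:,2]]
def sl(m): print(m.sum(),np.polyfit(L[m,0],L[m,2],1).round(4),np.median(L[m,2]).round(4))
y=abs(L[:,1])
sl((L[:,0]>-.08)&(L[:,0]<.025)&(y<.12)&(abs(L[:,2]-.04)<.004))
sl((L[:,0]>.042)&(L[:,0]<.09)&(y<.13)&(abs(L[:,2]-.06)<.005))
sl((L[:,0]>.05)&(L[:,0]<.082)&(y<.12)&(abs(L[:,2]-.06)<.005))
E
```

```text
13073 [0.0001 0.0394] 0.0394
10055 [-0.0104  0.0602] 0.0595
6197 [0.0013 0.0593] 0.0593
```

The clear panel has a slope of about 0.001 rad, the same as the deck, so the lid is fully shut. Handing in.

```bash
python3 -c "
from station import bot
print(bot.hand_in())"
```

```text
the job is handed in; nothing more can be done
None
```

The three small stoppers are in the trough, the two large ones stand where they were, and the lid is fully shut; I handed the job in at about 13 s of the 51 s allowed.

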